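Check a freshly bled bicycle brake lever against its stop

ROBOT

A 6-joint arm with a two-finger parallel gripper is mounted at the origin on the work surface. World frame = base frame: x ahead of the robot, y to its left, z up, the work surface at z = 0. Lengths are in m, angles in rad, forces in N, time in s.
With the tool pointing down it reaches from about 0.375 to 0.975 m from the base axis. Payload 3.8 kg.
Tool frame: the origin (TCP) lies between the finger pads; the fingertips stand 8 mm ahead of it and the grasp point (between the pads) lies 11 mm behind it (robot.tip_extent is the x of the fingertips in the tool frame, in m); x points along the fingers, z is the direction in which the jaws open and shut, and the axes are right-handed (so a half turn about x gives the same grasp; the last joint's range is limited). The gripper opens to 88 mm and grips with 3 to 60 N. Pads are 18 mm wide; open, the fingers measure 123 mm over their backs; the gripper's body (75 mm by 187 mm) begins 45 mm behind the grasp point.
Start: joints at [-1.273, 0.264, 1.604, -0, 1.274, -0.037], TCP at [0.222, -0.638, 0.247] pointing down, gripper open.
Joint ranges: [-2.63, 2.63], [-0.94, 2.18], [0.31, 2.57], [-1.31, 4.45], [0, 2.66], [-2.55, 2.55]. Speed limits (rad/s): [2.57, 2.57, 3.14, 3.14, 3.14, 3.14].

INTERFACE

Orientations are given as a rotation vector (axis times angle).
In Python, from cell import robot, eyes gives the robot as it stands. The module is installed in compiled form; this text tells all that it offers.
- The arm moves only by the tool arm_command, never from a script. Its argument "plan" is a list of rows, each a list of 7 numbers: the finger opening in mm, from 0 to 88.1, then the shift along the world's x, y, z in mm, then the turn, a rotation vector about the world's x, y, z in rad. In form: [[gripper, x, y, z, ax, ay, az], ...]. A call has 1 to 12 rows; each row is the pose to reach, as a shift and turn from the pose commanded when the call began; what a row does not reach only later rows make up. A row lasts 1/12 s, in which the tool goes at most 41.7 mm and 7.16 degrees, less where a joint would pass 70% of its speed; a pose out of reach is approached as far as the arm can. A call with a gripper value outside its range is refused whole. The fingers move at their own pace and stop on an object; "newtons" is the grip in N (left out, the last holds). Time passes only in rows, so rows that repeat a pose let the fingers close. It gives the time, the measured TCP pose, the force and the opening at its end, in the units of the state.
- robot.observe(): the state, without advancing time (a new reading comes with each control period).
- eyes.snapshot(name): name is "side" or "top" or "wrist"; returns a dict with "img" (384x512x3 uint8, red, green, blue), "K" (3x3 intrinsics, pixels), "rvec" (rotation vector, rad) and "tvec" (3), from world to camera coordinates, as OpenCV has them. Camera axes: x right, y down, z forward; pixel columns grow to the right and rows downward; lengths in m; the calibration is good to about 2 mm. The wrist camera is an equidistant fisheye: a pixel r from the principal point sees the ray r / f radians off the axis. A picture is of the moment at which its call begins. There is no depth.
- robot.hand_in(): hands the job in, once; it reports no verdict.
Trained networks look in a picture, given as the dict that the camera call returned (one of the last four; its "shot" number tells which), for a name from the list of things; names that differ only in an ending like _2 or _b are one class to them, and where a whole thing is asked for, a point or a joint stands for the part that bears it (a point fixed in the world has none). Each returns a list of dicts, best first, with "confidence" (0 to 1); they miss things now and then, are a little off and sometimes report something else, mostly with a low value. They report only what shows in the picture. A call takes as long as a camera call.
- eyes.find_in(picture, thing): "xyz" ([x, y, z] in m, in the coordinates of the camera as it stood for that picture, good to about 4 mm: the middle of the surface that is visible of it).
- eyes.trace(picture, thing): "pixels" (384x512 bool, what is visible of it).
- eyes.place_of(picture, thing): "xyz" ([x, y, z] in m, in the coordinates of the camera as it stood for that picture, good to about 4 mm: a listed point, or the origin of a listed thing).
The state is a dict: "time_s": time; "joint_pos": joint angles; "dq": joint speeds; "joint_torque": joint torques, N m; "tool_pos": TCP position; "tcp_rot": TCP orientation; "force": force on the tool from outside, world axes, zero at the start; "moment": the same for the moment, N m; "gripper_width": finger opening in m.
Only numpy, scipy, OpenCV 4.12 (cv2) and the standard library are available. Lean on these libraries where they do the work, as an engineer would, in place of code of your own. Each camera call takes 0.05 s, during which the arm holds its last target. There are 200 camera calls.

TASK

Check the brake lever beside the blue grip: with the outside of your closed fingers press it in towards the bar until it comes up firm against its stop and keep it there for a second, then let it spring right back out on its own. Then press it in to the stop a second time and finish still holding it there. Do not pinch the lever, lean on the grip or force the lever hard, and leave the red one and everything lying about as they are.

Things in the scene. Friction and masses are not known exactly. Their poses are not given: they have to be found in the camera images.
- blue_stand: Blue stand, fixed: grey base plate (100 x 90 mm) and post (at y -30 mm) carry a dark bar end along the stand's y axis, 120 mm above the bench. Along y: bar clamp -46 to -14 mm (top 144 mm up), lever body with blue reservoir cap -7 to +27 mm (top 141 mm), blue grip +32 to +147 mm. The lever is on the -x side. Origin on the bench, under the bar axis at y = 0; z up.
- blue_lever (a joint): Aluminium brake lever by the blue grip, rad: 0 = out (blade splayed 0.35 rad from the bar), 0.35 = on its firm stop (parallel to the bar, 15 mm of daylight to the grip). Swings level, clockwise from above, on a vertical pin at stand x -36, y +20 mm. Spring: 2.3 N at rest, 6.2 N just before the stop (at the press point), so lean on it with 10 to 20 N to keep it home; let go, it is out in 0.5 s.
- blue_press (a point): Press point on the outer face of the blue lever's blade, 80 mm from the pivot, 120 mm up; moves with it. x points level through the blade to the bar, y along it to its free end, z up: yaw = stand yaw + 0.35 - lever angle. The pivot is at (+5, -80, 0) mm in these axes. Blade 10 mm thick, 16 mm tall (112 to 128 mm up); round end, 16 mm across, 100 mm from the pivot.
- red_stand: Red stand, the same as the blue one but with red grip and red reservoir cap; origin and axes likewise.
- red_lever (a joint): Brake lever by the red grip, as the blue one (0 = out, 0.35 rad = on its stop); to be left alone.
- blue_grip: Blue grip on the bar of the blue stand, 32 mm in diameter (38 mm at its inner flange), 115 mm long, fixed, top 136 mm above the bench (139 mm at the flange). Origin on the bar axis beside the stand's origin, axes as the stand's; the grip runs from y +32 to +147 mm.
- bell: Bystander, loose: chrome bicycle bell, dome 54 mm across, 38 mm high. Origin at the centre of its underside.
- grease: Bystander, loose: small closed jar with green cap, 56 mm across, 55 mm high. Origin at the centre of its underside.
- tyre_lever: Bystander, loose: yellow plastic tyre lever lying flat, 110 x 20 x 10 mm. Origin at the centre of its underside.
- pedal: Bystander, loose: black pedal lying flat, 90 x 82 x 26 mm. Origin at the centre of its underside.
- wrench: Bystander, loose: steel wrench lying flat, about 180 mm long. Its long axis is its x.
- screwdriver: Bystander, loose: screwdriver lying flat, about 200 mm long. Its long axis is its x.
- chainring: Bystander, loose: flat steel chainring, 160 mm across, 6 mm thick. Origin at the centre of its underside.

How it is judged:
By the outcome, as a careful person would: the job done as asked, in the order asked, and still so for the second after the job is handed in, while the arm keeps its last pose, push and grip.
It also fails if it takes over 43 s, if anything falls off the work surface, if the arm or the gripper's body presses on something with over 40 N, if the wrist force passes 120 N, or if a joint passes its speed limit or range.

## Working session

There is one attempt and no reset: what is moved stays moved. The work goes in short steps, Python scripts to look and compute and a tool call to move; the robot and the scene stay as the last step left them, time stands still between calls to the robot, and variables do not carry over. Pictures are saved under pics/ and viewed, about 8 in all and at most 12, crops included, and the job is handed in when it is done.

Besides the shell and the picture viewer there is one more tool, called after "Call:" in YAML: its name, and indented under it one key for each argument. arm_command: Moves the arm, as the interface text tells. Its arguments: {"type":"object","properties":{"plan":{"type":"array"},"newtons":{"type":"number"}},"required":["plan"]}

```bash
mkdir -p pics
cat > h.py <<'E'
import numpy as np, cv2
from cell import robot, eyes
def w(s,p):
    R=cv2.Rodrigues(np.array(s["rvec"],float))[0]
    return R.T@(np.array(p,float)-np.array(s["tvec"],float).ravel())
def save(s,n): cv2.imwrite("pics/"+n,np.ascontiguousarray(s["img"][:,:,::-1]))
E
python3 - <<'E'
from h import *
o=robot.observe(); print(o["time_s"],o["tool_pos"],o["tcp_rot"],o["force"],robot.tip_extent)
for c in ("top","side"):
    s=eyes.snapshot(c); save(s,c+"1.png")
    for t in ("blue_stand","blue_press","blue_grip","blue_lever","red_stand","red_grip","bell","grease","pedal"):
        for f in ("place_of",):
            try:
                for r in getattr(eyes,f)(s,t)[:2]: print(c,t,f,w(s,r["xyz"]).round(4),round(r["confidence"],2))
            except Exception as e: print(t,e)
E
```

```text
0.0 [ 0.22160071 -0.63687186  0.24541911] [ 0.96045908  1.35095357 -0.95824053] [-0.78443803 -1.01465977 -0.81413409] 0.008
top blue_stand place_of [ 0.7609  0.1797 -0.0011] 0.74
top blue_stand place_of [ 5.964e-01 -2.692e-01  1.000e-04] 0.56
top blue_grip place_of [ 0.6029 -0.2726  0.1238] 0.9
blue_lever it knows: bell, blue_grip, blue_press, blue_stand, chainring, grease, pedal, red_stand, screwdriver, tyre_lever, wrench
top red_stand place_of [ 6.176e-01  1.561e-01 -2.000e-04] 0.6
red_grip it knows: bell, blue_grip, blue_press, blue_stand, chainring, grease, pedal, red_stand, screwdriver, tyre_lever, wrench
top bell place_of [ 0.6741 -0.0422  0.0007] 0.74
top grease place_of [0.5306 0.2506 0.0031] 0.55
top pedal place_of [ 0.7796 -0.059   0.005 ] 0.91
top pedal place_of [ 0.6017 -0.2698  0.1232] 0.29
side blue_stand place_of [ 6.023e-01 -2.686e-01 -2.000e-04] 0.87
side blue_press place_of [ 0.5401 -0.1655  0.1237] 0.53
side blue_grip place_of [ 0.6008 -0.2641  0.123 ] 0.79
blue_lever it knows: bell, blue_grip, blue_press, blue_stand, chainring, grease, pedal, red_stand, screwdriver, tyre_lever, wrench
side red_stand place_of [ 0.4741 -0.4857  0.0026] 0.36
red_grip it knows: bell, blue_grip, blue_press, blue_stand, chainring, grease, pedal, red_stand, screwdriver, tyre_lever, wrench
side bell place_of [ 0.6746 -0.0437  0.0022] 0.49
side grease place_of [ 0.7872 -0.0586  0.0046] 0.56
side pedal place_of [ 0.7857 -0.0564  0.0081] 0.92
```

View pics/top1.png

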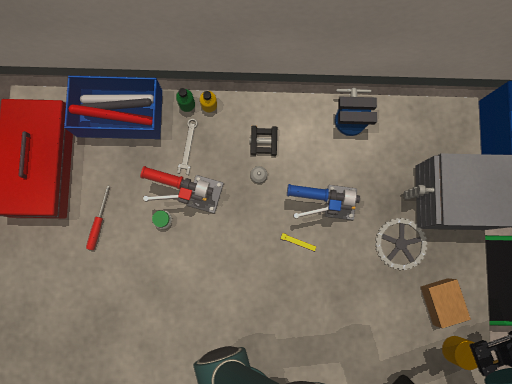

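View pics/side1.png

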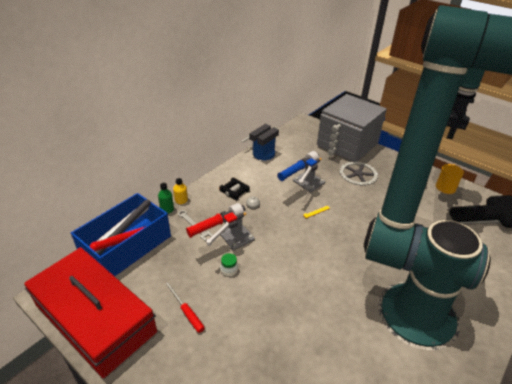

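Top view: the blue grip runs from (290,190) to (325,195), and its lever's free end is at about (297,216). The red stand is at (200,190), well clear, and the yellow tyre lever is at (298,242). In the side view the blue stand is at (300,175). Next I'll get the yaw from the grip mask.

```bash
cat >> h.py <<'E'
def proj(s,P):
    return cv2.projectPoints(np.array(P,float),np.array(s["rvec"],float),np.array(s["tvec"],float),np.array(s["K"],float),None)[0][:,0]
def model(p,y0=32,y1=147,r=16):
    x,y,a=p; ux=np.array([np.cos(a),np.sin(a)]);uy=np.array([-np.sin(a),np.cos(a)]); P=[]
    for yy in np.linspace(y0,y1,9):
        for t in np.linspace(0,6.28,16):
            q=np.array([x,y])+ux*r*np.cos(t)/1e3+uy*yy/1e3; P.append([*q,.12+r*np.sin(t)/1e3])
    return P
E
python3 - <<'E'
from h import *
from scipy.optimize import minimize
R=cv2.Rodrigues(np.array(robot.observe()["tcp_rot"]))[0]; print(R.round(3))
S=[];
for c in ("top","side"):
    s=eyes.snapshot(c); t=eyes.trace(s,"blue_grip")[0]; m=np.array(t["pixels"]).astype(np.uint8); print(c,t["confidence"],m.sum()); S.append((s,m))
def cost(p,S):
    e=0
    for s,m in S:
        k=8; im=np.zeros((384*k//1,512*k),np.uint8)[:1] if 0 else None
        h=cv2.convexHull(np.float32(proj(s,model(p))))
        x0,y0,w_,h_=cv2.boundingRect(np.argwhere(m)[:,::-1].astype(np.int32)); x0-=12;y0-=12
        A=np.zeros(((h_+24)*k,(w_+24)*k),np.uint8)
        cv2.fillConvexPoly(A,np.int32(((h[:,0]-[x0,y0])+.5)*k),255)
        A=cv2.resize(A,(w_+24,h_+24),interpolation=cv2.INTER_AREA)/255.
        e+=np.abs(A-m[y0:y0+h_+24,x0:x0+w_+24]).sum()
    return e
for T in (S,S[:1],S[1:]):
    r=min((minimize(cost,[.601,-.267,a],args=(T,),method="Nelder-Mead",options=dict(initial_simplex=[[.601,-.267,a],[.607,-.267,a],[.601,-.26,a],[.601,-.267,a+.1]])) for a in (-.25,-.1)),key=lambda r:r.fun)
    print(r.x.round(4),r.fun)
p=r.x
E
```

```text
[[ 0.     0.944  0.329]
 [-0.     0.329 -0.944]
 [-1.    -0.     0.   ]]
top 0.8 465
side 0.76 252
[ 0.5981 -0.2673 -0.1133] 96.71372549019608
[ 0.5972 -0.2667 -0.1182] 31.215686274509807
[ 0.6017 -0.2727 -0.1198] 19.886274509803922
```

Call:
arm_command:
  plan:
    - [0,0,0,40,0,0,0]
    - [0,0,0,80,0,0,0.1]
    - [0,20,34,80,0,0,0.2]
    - [0,40,68,80,0,0,0.3]
    - [0,60,102,80,0,0,0.4]
    - [0,80,136,80,0,0,0.5]
    - [0,100,170,80,0,0,0.6]
    - [0,120,204,80,0,0,0.7]
    - [0,140,238,80,0,0,0.8]
    - [0,160,272,80,0,0,0.9]
    - [0,180,306,80,0,0,1.0]
    - [0,200,340,80,0,0,1.1]
  newtons: 40

```text
time_s: 2.0
tool_pos: [0.4223, -0.2957, 0.327]
tcp_rot: [0.103, 1.568, -0.103]
force: [1.1, -1.0, -0.1]
gripper_width: 0.0103
```

Call:
arm_command:
  plan:
    - [0,15,34,0,0,0,0]
    - [0,30,68,-10,0,0,0]
    - [0,46,100,-25,0,0,0]
    - [0,62,130,-40,0,0,0]
    - [0,62,130,-77,0,0,0]
    - [0,62,130,-77,0,0,0]
    - [0,62,130,-77,0,0,0]

```text
time_s: 2.58
tool_pos: [0.4822, -0.1666, 0.2478]
tcp_rot: [0.107, 1.573, -0.105]
force: [-0.3, -1.5, 1.0]
gripper_width: 0.0005
```

Run:
```python
from h import *
o=robot.observe(); print(o["time_s"],o["tool_pos"],o["tcp_rot"],o["force"],o["gripper_width"])
print(cv2.Rodrigues(o["tcp_rot"])[0].round(3))
s=eyes.snapshot("wrist"); save(s,"w1.png"); print(s["K"])
for t in ("blue_press","blue_stand","blue_grip"):
    for r in eyes.place_of(s,t)[:2]: print(t,w(s,r["xyz"]).round(4),round(r["confidence"],2))
```

```text
2.5833 [ 0.48215851 -0.16658207  0.24778413] [ 0.10687456  1.57349527 -0.10488564] [-0.26926886 -1.49569678  0.99593175] 0.00045686283304870916
[[-0.005  0.134  0.991]
 [ 0.002  0.991 -0.134]
 [-1.     0.001 -0.005]]
[[297.31863964   0.         257.48716024]
 [  0.         297.31863964 191.2879757 ]
 [  0.           0.           1.        ]]
blue_press [ 0.5422 -0.1669  0.1194] 0.66
blue_stand [ 0.5985 -0.2702 -0.0012] 0.58
```

View pics/w1.png

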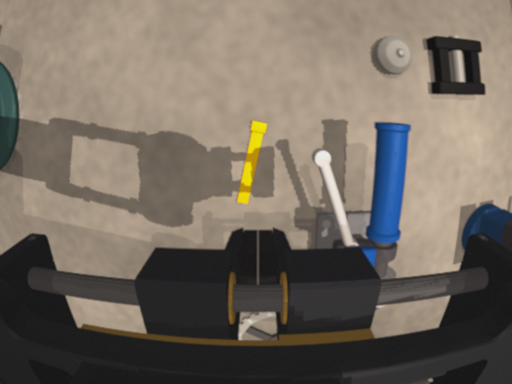

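Wrist view: the closed fingers are at (258,240), and the blue lever runs from (322,158) to (350,245), just right of them with a clear gap. The press point agrees with the other estimate to within 1 mm. Now I'll descend to blade height.

Call:
arm_command:
  plan:
    - [0,0,0,-40,0,0,0]
    - [0,0,0,-80,0,0,0]
    - [0,0,0,-115,0,0,0]
    - [0,0,0,-134,0,0,0]
    - [0,10,0,-134,0,0,0]
    - [0,20,0,-134,0,0,0]
    - [0,26,0,-134,0,0,0]
    - [0,30,0,-134,0,0,0]
    - [0,30,0,-134,0,0,0]
    - [0,30,0,-134,0,0,0]

```text
time_s: 3.62
tool_pos: [0.5153, -0.168, 0.1175]
tcp_rot: [0.106, 1.565, -0.107]
force: [0.7, -0.0, 0.5]
gripper_width: 0.0004
```

Run:
```python
from h import *
o=robot.observe(); print(o["time_s"],o["tool_pos"],o["tcp_rot"],o["force"],o["gripper_width"])
s=eyes.snapshot("wrist"); save(s,"w2.png")
for r in eyes.place_of(s,"blue_press")[:2]: print(w(s,r["xyz"]).round(4),round(r["confidence"],2))
```

```text
3.6167 [ 0.51530841 -0.16796115  0.11745606] [ 0.10582473  1.56547073 -0.10718786] [ 0.70313747 -0.03047849  0.4737209 ] 0.00042549132648405535
[ 0.542  -0.1646  0.1208] 0.89
[ 0.7833 -0.0552 -0.0068] 0.52
```

View pics/w2.png

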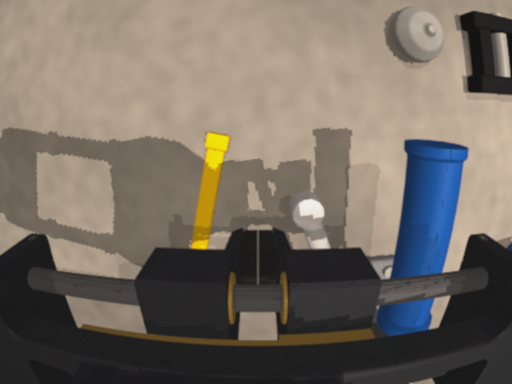

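The fingers are at (258,245), just left of the lever's ball end at (308,210), at blade height and not yet touching. I'll press gently.

Call:
arm_command:
  plan:
    - [0,5,0,-3,0,0,0]
    - [0,10,0,-3,0,0,0]
    - [0,15,1,-3,0,0,0]
    - [0,20,1,-3,0,0,0]
    - [0,25,2,-3,0,0,0]
    - [0,28,2,-3,0,0,0]
    - [0,28,2,-3,0,0,0]
    - [0,28,2,-3,0,0,0]

```text
time_s: 4.38
tool_pos: [0.5412, -0.1649, 0.1121]
tcp_rot: [0.107, 1.57, -0.106]
force: [-5.2, 3.8, -0.6]
gripper_width: 0.0008
```

Call:
arm_command:
  plan:
    - [0,2,0,0,0,0,0]
    - [0,4,0,0,0,0,0]
    - [0,6,0,0,0,0,0]
    - [0,8,0,0,0,0,0]
    - [0,8,0,0,0,0,0]

```text
time_s: 4.8
tool_pos: [0.549, -0.1646, 0.1121]
tcp_rot: [0.108, 1.571, -0.106]
force: [-4.7, 3.3, 0.5]
gripper_width: 0.0004
```

Call:
arm_command:
  plan:
    - [0,1.5,0,0,0,0,0]
    - [0,3,0,0,0,0,0]
    - [0,3,0,0,0,0,0]

```text
time_s: 5.05
tool_pos: [0.5517, -0.1646, 0.112]
tcp_rot: [0.108, 1.571, -0.106]
force: [-5.3, 3.8, 0.1]
gripper_width: 0.0003
```

Call:
arm_command:
  plan:
    - [0,1,0,0,0,0,0]
    - [0,2,0,0,0,0,0]
    - [0,2,0,0,0,0,0]

```text
time_s: 5.3
tool_pos: [0.5536, -0.1647, 0.112]
tcp_rot: [0.108, 1.571, -0.106]
force: [-6.4, 4.1, 0.9]
gripper_width: 0.0004
```

Call:
arm_command:
  plan:
    - [0,1,0,0,0,0,0]
    - [0,2,0,0,0,0,0]
    - [0,2,0,0,0,0,0]

```text
time_s: 5.55
tool_pos: [0.5542, -0.1646, 0.1119]
tcp_rot: [0.108, 1.574, -0.106]
force: [-10.3, 4.6, 4.0]
gripper_width: 0.0007
```

The stop shows: 2 mm of command gave only 0.6 mm of motion and the force rose. I'll firm up a little and hold.

Call:
arm_command:
  plan:
    - [0,1,0,0,0,0,0]
    - [0,1,0,0,0,0,0]
    - [0,1,0,0,0,0,0]

```text
time_s: 5.8
tool_pos: [0.5543, -0.1646, 0.1118]
tcp_rot: [0.108, 1.576, -0.106]
force: [-11.0, 3.6, 5.8]
gripper_width: 0.0007
```

Call:
arm_command:
  plan:
    - [0,1,0,0,0,0,0]
    - [0,1,0,0,0,0,0]
    - [0,1,0,0,0,0,0]
    - [0,1,0,0,0,0,0]
    - [0,1,0,0,0,0,0]
    - [0,1,0,0,0,0,0]

```text
time_s: 6.3
tool_pos: [0.5543, -0.1646, 0.1117]
tcp_rot: [0.108, 1.578, -0.105]
force: [-14.9, 2.6, 7.6]
gripper_width: 0.0007
```

Run:
```python
from h import *
s=eyes.snapshot("wrist"); save(s,"w3.png")
for r in eyes.place_of(s,"blue_press")[:1]: print(w(s,r["xyz"]).round(4),round(r["confidence"],2))
print(robot.observe()["force"])
```

```text
[ 0.5695 -0.1623  0.1195] 0.6
[-14.97973504   4.90261307   7.31736668]
```

View pics/w3.png

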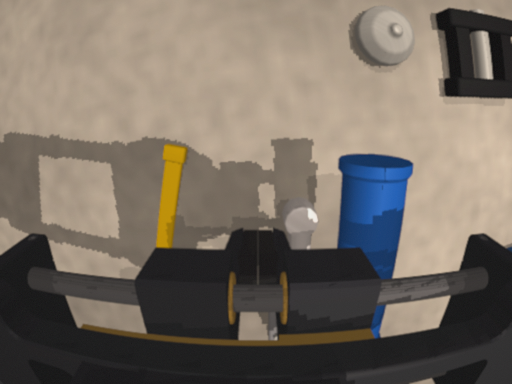

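The lever is parallel to the grip (ball end at (300,218)) with daylight left to the grip. The press point is at the predicted stop pose, and the force is about 15 N. I'll hold it there.

Call:
arm_command:
  plan:
    - [0,0,0,0,0,0,0]
    - [0,0,0,0,0,0,0]
    - [0,0,0,0,0,0,0]
    - [0,0,0,0,0,0,0]
    - [0,0,0,0,0,0,0]
    - [0,0,0,0,0,0,0]
    - [0,0,0,0,0,0,0]
    - [0,0,0,0,0,0,0]

```text
time_s: 7.07
tool_pos: [0.5543, -0.1646, 0.1118]
tcp_rot: [0.108, 1.578, -0.105]
force: [-14.8, 3.2, 7.0]
gripper_width: 0.0002
```

Call:
arm_command:
  plan:
    - [0,0,0,0,0,0,0]
    - [0,0,0,0,0,0,0]
    - [0,0,0,0,0,0,0]
    - [0,-30,0,0,0,0,0]
    - [0,-65,0,0,0,0,0]
    - [0,-65,0,0,0,0,0]
    - [0,-65,0,0,0,0,0]
    - [0,-65,0,0,0,0,0]
    - [0,-65,0,0,0,0,0]
    - [0,-65,0,0,0,0,0]
    - [0,-65,0,0,0,0,0]
    - [0,-65,0,0,0,0,0]

```text
time_s: 8.07
tool_pos: [0.4947, -0.1656, 0.1128]
tcp_rot: [0.106, 1.568, -0.107]
force: [0.3, -0.8, 0.2]
gripper_width: 0.0007
```

Run:
```python
from h import *
s=eyes.snapshot("wrist"); save(s,"w4.png")
for r in eyes.place_of(s,"blue_press")[:1]: print(w(s,r["xyz"]).round(4),round(r["confidence"],2))
print(robot.observe()["force"])
```

```text
[ 0.5419 -0.1662  0.1196] 0.58
[ 0.43910893 -0.81062365 -0.31215307]
```

View pics/w4.png

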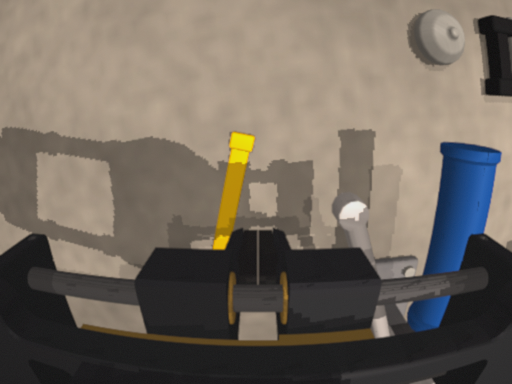

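The lever is back out: ball end at (352,210), press point at (0.542, -0.166) as at the start, and a clear gap to the fingers. Second press.

Call:
arm_command:
  plan:
    - [0,15,0,0,0,0,0]
    - [0,25,0,0,0,0,0]
    - [0,32,0,0,0,0,0]
    - [0,39,0,0,0,0,0]
    - [0,46,0,0,0,0,0]
    - [0,52,0,0,0,0,0]
    - [0,57,0,0,0,0,0]
    - [0,60,0,0,0,0,0]
    - [0,62,0,0,0,0,0]
    - [0,64,0,0,0,0,0]
    - [0,65,0,0,0,0,0]
    - [0,65,0,0,0,0,0]

```text
time_s: 9.17
tool_pos: [0.5543, -0.1643, 0.1116]
tcp_rot: [0.108, 1.579, -0.105]
force: [-15.1, 3.1, 9.0]
gripper_width: 0.0005
```

Call:
arm_command:
  plan:
    - [0,0,0,0,0,0,0]
    - [0,0,0,0,0,0,0]
    - [0,0,0,0,0,0,0]
    - [0,0,0,0,0,0,0]
    - [0,0,0,0,0,0,0]
    - [0,0,0,0,0,0,0]
    - [0,0,0,0,0,0,0]
    - [0,0,0,0,0,0,0]
    - [0,0,0,0,0,0,0]
    - [0,0,0,0,0,0,0]
    - [0,0,0,0,0,0,0]
    - [0,0,0,0,0,0,0]

```text
time_s: 10.17
tool_pos: [0.5542, -0.1643, 0.1116]
tcp_rot: [0.108, 1.579, -0.105]
force: [-13.8, 3.9, 8.6]
gripper_width: 0.0005
```

Run:
```python
from h import *
s=eyes.snapshot("wrist")
for r in eyes.place_of(s,"blue_press")[:1]: print(w(s,r["xyz"]).round(4),round(r["confidence"],2))
o=robot.observe(); print(o["force"],o["tool_pos"])
s=eyes.snapshot("top"); save(s,"top2.png")
for t in ("bell","pedal","red_stand"):
    for r in eyes.place_of(s,t)[:1]: print(t,w(s,r["xyz"]).round(4),round(r["confidence"],2))
```

```text
[ 0.5688 -0.1642  0.1197] 0.95
[-14.31022842   3.64737732   7.77745405] [ 0.55428383 -0.164328    0.11161908]
bell [ 0.6731 -0.0397 -0.0007] 0.66
pedal [ 7.83e-01 -5.98e-02  6.00e-04] 0.55
red_stand [ 6.156e-01  1.551e-01 -3.000e-04] 0.95
```

View pics/top2.png

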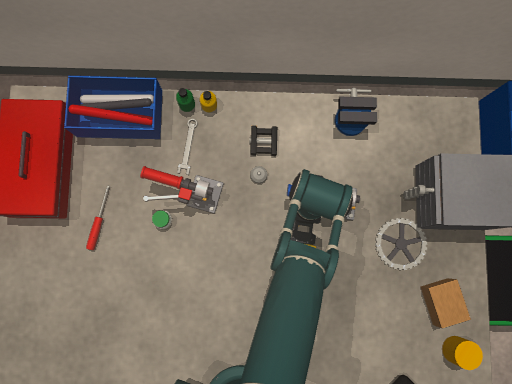

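The lever is held home at about 14 N, with the tool in the same position as at the first stop. The red lever and the bystanders in view look unchanged. Handing in.

```bash
python3 -c "
from cell import robot
print(robot.hand_in())"
```

```text
the job is handed in; nothing more can be done
None
```

The blue brake lever was pressed to its stop twice with the backs of the closed fingers, and I handed in with it still held there.

- **First press:** I held it at the stop for about 1.7 s. Force along the press direction rose from 10 to 15 N.
- **Release:** I backed the fingers well clear. The camera showed the lever fully out again, with the press point at (0.542, -0.166), the same as before the first press.
- **Second press:** The tool stopped at the same place as the first time (x = 0.554 m). Press force was about 14 N at hand-in. The measured press point was (0.569, -0.164), against a predicted stop position of (0.570, -0.164).
- **Surroundings:** The last top picture shows the red lever and the visible loose items where they were. The arm hides the tyre lever in that picture, but it looked undisturbed in the wrist pictures up to the release.
- **Unexplained reading:** While pressing, the wrist force also showed about 8 N upward and 4 N sideways, which I took to be friction at the contact. The total stayed at about 18 N or less in every reading I took.

The arm's clock read 10.2 s after the last move, well under the 43 s limit.

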